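# Trip the hidden catch of the gas purifier's filter drawer

### The job

The blue-fronted filter drawer of the cream gas purifier is held shut by a hidden spring catch. Take the blue-handled release pin from its grey stand and push it straight down through the small steel-collared hole in the purifier's top, feeling for the catch and pressing gently (it gives below 10 N; never press the pin on the purifier with more than 20 N), until the drawer springs out a little. Finish with the pin back in its stand, fully down, and the drawer pulled all the way out to its stop, with everything else on the bench left where it was.

Things in the scene. Friction and masses are not known exactly. Their poses are not given: they have to be found in the camera images.
- pin: release pin: blue square handle 22 x 22 mm, 50 mm high (white band near its top), with a steel rod 5 mm thick and 70 mm long, round-ended, straight down below it; 80 g. Starts upright in the stand, handle resting on the stand's top. Origin: centre of the handle's underside; z up along the handle (rod along -z); x and y square to the handle's flats. Its yaw is free.
- pin_tip (a point): lower end of the pin's rod, on its axis, 70 mm below the pin's origin
- stand_hole0 (a point): mouth of the stand's hole, in the middle of the stand's top. The stand is a fixed grey block 70 x 70 x 80 mm high with one upright hole 12 mm wide and 75 mm deep; the pin is fully down when its handle's underside rests on the stand's top
- purifier: fixed cream gas purifier box, 200 mm (its x) by 180 mm (its y), 130 mm high; origin at the centre of its underside; its -x side is the drawer front
- release_hole (a point): centre of the release hole, level with the purifier's top (130 mm above the bench), 55 mm to its +x and 35 mm to its -y from its middle. Hole 9 mm wide in a 6 mm top, with a steel funnel collar 6 mm high, 20 mm wide at its mouth; hollow below. The catch's flat 26 mm pad lies under it, its top 25 to 43 mm below the purifier's top: the depth differs each time and is not measured
- drawer (a joint): how far the drawer is out, m (towards the purifier's -x): 0 caught, 0.070 at its stop. The catch's pad resists the pin from 4 N at first touch, plus 0.7 N per mm; pushed down 6 mm (8 to 9 N) it lets go and the drawer springs out to 0.020-0.035; the pad's hard stop is at 8.5 mm. The pad springs back up, the drawer stays. It slides with a few N of drag and stays where left
- drawer_handle (a point): middle of the drawer's steel bar handle: a round bar 10 mm thick and 100 mm long along the purifier's y, 108 mm above the bench, 45 mm clear of the drawer's blue front (112 mm high); it moves with the drawer; open above and below
- vial_rack: white vial rack 130 x 80 mm, 59 mm high, full of small vials; bystander; origin at its underside
- solvent_bottle: amber bottle, 70 mm wide, 150 mm high; bystander; origin at its underside
- beaker: glass beaker, 70 mm wide, 85 mm high; bystander; origin at its underside
- septa_jar: small white jar with green cap, 52 mm wide, 60 mm high; bystander; origin at its underside
- spare_filter: brass filter cartridge standing upright, 38 mm wide, 110 mm high; bystander; origin at its underside
- wrench: steel wrench lying flat; bystander; origin at its underside
- screwdriver: orange-handled screwdriver lying flat (not the right tool); bystander; origin at its underside

How it is judged:
By the outcome, as a careful person would: the job done as asked, in the order asked, and still so for the second after the job is handed in, with the robot touching nothing.
It also fails if it takes over 72 s, if anything falls off the work surface, if the arm or the gripper's body presses on something with over 40 N, if the wrist force passes 120 N, or if a joint passes its speed limit or range.

### The arm

A 6-joint arm with a two-finger parallel gripper is mounted at the origin on the work surface. World frame = base frame: x ahead of the robot, y to its left, z up, the work surface at z = 0. Lengths are in mm, angles in rad, forces in N, time in s.
With the tool pointing down it reaches from about 350 to 775 mm from the base axis. Payload 7.3 kg.
Tool frame: the origin (TCP) lies midway between the tips of the shut fingers; the grasp point (between the pads) lies 19 mm behind it (bot.tcp_to_grasp is the distance from the TCP to the grasp point, in mm); z points along the fingers, y is the line along which they close (so a half turn about z gives the same grasp; the last joint's range is limited). The gripper opens to 92 mm and grips with 3 to 60 N. Pads are 19 mm wide; open, the fingers measure 130 mm over their backs; the gripper's body (75 mm by 190 mm) begins 47 mm behind the grasp point.
Start: joints at [1.162, 0.342, 1.524, -0, 1.275, -0.146], TCP at [136.373, 507.001, 201.541] pointing down, gripper open.
Joint ranges: [-2.53, 2.53], [-0.77, 2.02], [0.04, 2.7], [-1, 4.14], [0.28, 2.66], [-3.11, 3.11]. Speed limits (rad/s): [2.57, 2.57, 3.14, 3.14, 3.14, 3.14].

### API

Orientations are given as [roll, pitch, yaw] about the fixed x, y, z axes, in that order (R = Rz(yaw) Ry(pitch) Rx(roll)).
In Python, from plant import bot, viewer gives the robot as it stands. The module is installed in compiled form; this text tells all that it offers.
- The arm moves only by the shell command python3 -m handwheel 'ROWS'. ROWS is text: rows parted by semicolons, each of 7 numbers parted by spaces: the shift along the tool's x, y, z scaled (see below), then the turn, a rotation vector about the tool's x, y, z scaled (see below), then the opening, from -1 (shut) to 1 (fully open), so that 0 is half open. In form: tx ty tz rx ry rz gripper; .... A call has 1 to 8 rows; each row is the pose to reach, as a shift and turn from the pose commanded when the call began, along the tool's axes at that moment, turning the shorter way round; what a row does not reach only later rows make up. The controller multiplies each number of a shift by 10 cm and each number of a turn by pi rad. A row lasts 1/12 s, in which the tool goes at most 41.7 mm and 7.16 degrees, less where a joint would pass 70% of its speed; a pose out of reach is approached as far as the arm can. A call with a number of a shift or a turn outside -1 to 1 is refused whole. A call with a gripper value outside its range is refused whole. The fingers move at their own pace and stop on an object; the grip force is fixed at half the most. Time passes only in rows, so rows that repeat a pose let the fingers close. It gives the time, the measured TCP pose, the force, the opening and the grip force at its end, in the units of the state.
- bot.get_obs(): the state, without advancing time (a new reading comes with each control period).
- viewer.capture(name): name is "scene" or "top" or "wrist"; returns a dict with "frame" (420x560x3 uint8, red, green, blue), "fov_y" (degrees; the focal length in pixels is half the picture's height over the tangent of half this angle, whatever the lens; pixels are square), "cx", "cy" (the principal point, pixels), "T" (4x4, takes a point from camera to world coordinates). Camera axes: x right, y down, z forward; pixel columns grow to the right and rows downward; lengths in mm; the calibration is good to about 2 mm. A picture is of the moment at which its call begins. There is no depth.
- bot.close_job(): hands the job in; it is judged then, once.
Trained networks look in a picture, given as the dict that the camera call returned (one of the last four; its "shot" number tells which), for a name from the list of things; names that differ only in an ending like _2 or _b are one class to them, and where a whole thing is asked for, a point or a joint stands for the part that bears it (a point fixed in the world has none). Each returns a list of dicts, best first, with "score" (0 to 1); they miss things now and then, are a little off and sometimes report something else, mostly with a low value. They report only what shows in the picture. A call takes as long as a camera call.
- viewer.recognise(target, picture): "centre" ([column, row] in pixels, amid what is visible of it).
- viewer.cut_out(target, picture): "pixels" (420x560 bool, what is visible of it) and "centre" ([column, row] in pixels, amid what is visible of it).
The state is a dict: "time": time; "joint_positions": joint angles; "dq": joint speeds; "tau": joint torques, N m; "tool_pos": TCP position; "tcp_rot": TCP orientation; "contact_force": force on the tool from outside, world axes, zero at the start; "moment": the same for the moment, N m; "grip_width": finger opening in mm; "finger_force": force on a finger pad.
Only numpy, scipy, OpenCV 4.12 (cv2) and the standard library are available. Lean on these libraries where they do the work, as an engineer would, in place of code of your own. Each camera call takes 0.05 s, during which the arm holds its last target. There are 200 camera calls.

## Working session

There is one attempt and no reset: what is moved stays moved. The work goes in short steps, Python scripts to look and compute and a shell command to move; the robot and the scene stay as the last step left them, time stands still between calls to the robot, and variables do not carry over. Pictures are saved under pics/ and viewed, at most 10 in all, crops included, and the job is handed in when it is done.

```bash
mkdir -p pics; python3 - <<'E'
from plant import bot, viewer
import cv2,numpy as np
o=bot.get_obs(); print({k:np.round(v,3) for k,v in o.items()})
for n in("scene","top"):
    p=viewer.capture(n); cv2.imwrite(f"pics/{n}0.png",p["frame"][:,:,::-1]); print(n,p["fov_y"],p["cx"],p["cy"],np.round(p["T"],3).tolist(),p["shot"])
    for t in("pin","stand_hole0","purifier","release_hole","drawer_handle","drawer","solvent_bottle","beaker","spare_filter","vial_rack","septa_jar"):
        try:
            print(t,[(np.round(d["centre"]).tolist(),round(d["score"],2)) for d in viewer.recognise(t,p)[:2]])
        except Exception as e: print(t,e)
E
```

```text
{'time': np.float64(0.0), 'joint_positions': array([ 1.162,  0.343,  1.525,  0.   ,  1.275, -0.146]), 'dq': array([ 0.   ,  0.   ,  0.002, -0.   , -0.   , -0.   ]), 'tau': array([  0.   , -43.123, -24.423,   0.072,   0.056,  -0.   ]), 'tool_pos': array([136.162, 506.569, 200.846]), 'tcp_rot': array([-3.14 , -0.   ,  2.879]), 'contact_force': array([0.08 , 0.293, 0.259]), 'moment': array([ 0.007, -0.008,  0.031]), 'finger_force': np.float64(0.0), 'grip_width': np.float64(91.694)}
scene 50.778273058167244 277.6901923866125 206.7108017464368 [[-0.621, 0.511, -0.594, 1298.092], [0.784, 0.424, -0.454, 540.996], [0.02, -0.748, -0.664, 932.526], [0.0, 0.0, 0.0, 1.0]] 1
pin [([407.0, 257.0], 0.72), ([280.0, 176.0], 0.45)]
stand_hole0 [([399.0, 277.0], 0.68)]
purifier [([298.0, 232.0], 0.88), ([280.0, 177.0], 0.35)]
release_hole [([300.0, 231.0], 0.65), ([283.0, 176.0], 0.63)]
drawer_handle [([277.0, 191.0], 0.76)]
drawer [([268.0, 193.0], 0.5)]
solvent_bottle [([367.0, 308.0], 0.63)]
beaker [([210.0, 179.0], 0.62), ([170.0, 213.0], 0.61)]
spare_filter [([260.0, 276.0], 0.9)]
vial_rack [([301.0, 232.0], 0.73), ([211.0, 181.0], 0.72)]
septa_jar [([272.0, 192.0], 0.74), ([166.0, 188.0], 0.68)]
top 55.44284382099346 278.33540786407207 209.61914056748978 [[0.017, -0.995, 0.094, 471.676], [-1.0, -0.015, 0.017, -37.942], [-0.016, -0.094, -0.995, 976.724], [0.0, 0.0, 0.0, 1.0]] 2
pin []
stand_hole0 [([241.0, 126.0], 0.74), ([127.0, 232.0], 0.67)]
purifier [([239.0, 206.0], 0.77)]
release_hole [([242.0, 205.0], 0.9)]
drawer_handle [([288.0, 217.0], 0.86)]
drawer [([286.0, 220.0], 0.76)]
solvent_bottle [([128.0, 163.0], 0.66)]
beaker [([394.0, 139.0], 0.64)]
spare_filter [([240.0, 122.0], 0.55)]
vial_rack [([411.0, 233.0], 0.61)]
septa_jar [([433.0, 174.0], 0.68)]
```

View pics/scene0.png

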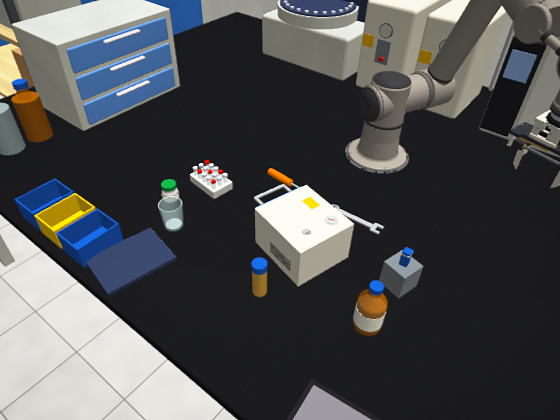

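View pics/top0.png

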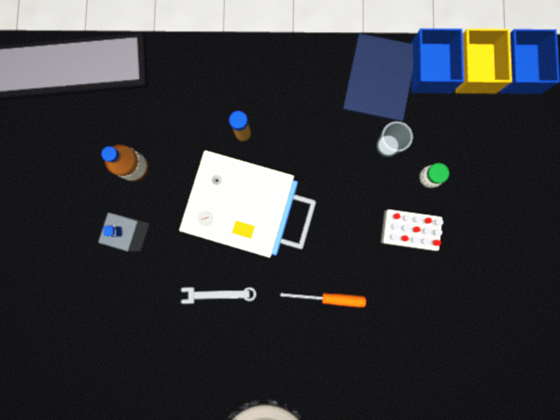

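The top view shows the pin in its stand at about (111,231), the release collar at (216,180), the dial at (205,217), and the drawer handle bar at about (307,222). The purifier's -x side faces roughly world -y.

```bash
cat > h.py <<'E'
import numpy as np, cv2
from plant import bot, viewer
def foc(p): return p["frame"].shape[0]/2/np.tan(np.radians(p["fov_y"]/2))
def ray(p,uv):
    f=foc(p); d=np.array([(uv[0]-p["cx"])/f,(uv[1]-p["cy"])/f,1.]); T=np.array(p["T"]); return T[:3,3],T[:3,:3]@d
def onz(p,uv,z):
    o,d=ray(p,uv); return o+d*(z-o[2])/d[2]
def proj(p,X):
    T=np.array(p["T"]); c=T[:3,:3].T@(np.array(X)-T[:3,3]); return c[:2]/c[2]*foc(p)+[p["cx"],p["cy"]]
def col(p,lo,hi):
    h=cv2.cvtColor(p["frame"],cv2.COLOR_RGB2HSV); return cv2.inRange(h,np.array(lo),np.array(hi))
def save(p,n,crop=None,s=1):
    f=p["frame"][:,:,::-1]
    if crop: f=f[crop[1]:crop[3],crop[0]:crop[2]]
    cv2.imwrite("pics/"+n,cv2.resize(f,None,fx=s,fy=s,interpolation=cv2.INTER_CUBIC))
E
python3 - <<'E'
from h import *
p=viewer.capture("top")
print("hole",onz(p,(216.5,180.5),136),"bar",[onz(p,q,108) for q in((313,200),(301,246))])
print("pin",onz(p,(110,231),130))
cs=[onz(p,q,130) for q in((205,151),(294,181),(270,257),(180,230))]
print("corners",np.round(cs,1),np.mean(cs,0))
s=viewer.capture("scene")
print("scene pin",onz(s,(408,249),130),"hole",onz(s,(307,232),136),"pinTop->",proj(p,onz(s,(408,249),130)))
save(p,"topc.png",(90,130,340,330),3.2)
w=viewer.capture("wrist"); print(np.round(w["T"],3).tolist(),w["fov_y"])
E
```

```text
hole [611.03578589 109.57787243 136.        ] bar [array([575.54203505, -98.29909104, 108.        ]), array([474.98487652, -73.2274747 , 108.        ])]
pin [500.00091828 334.85237557 130.        ]
corners [[676.2 137.6 130. ]
 [613.3 -55.8 130. ]
 [450.8  -7.4 130. ]
 [504.5 185.1 130. ]] [561.19768101  64.88864829 130.        ]
scene pin [496.87219001 340.29145223 130.        ] hole [613.36983001 114.49372596 136.        ] pinTop-> [107.38511981 232.42779665]
[[0.26, 0.919, 0.295, 56.886], [0.966, -0.248, -0.079, 528.488], [0.0, 0.306, -0.952, 384.168], [0.0, 0.0, 0.0, 1.0]] 59.82764197782066
```

View pics/topc.png

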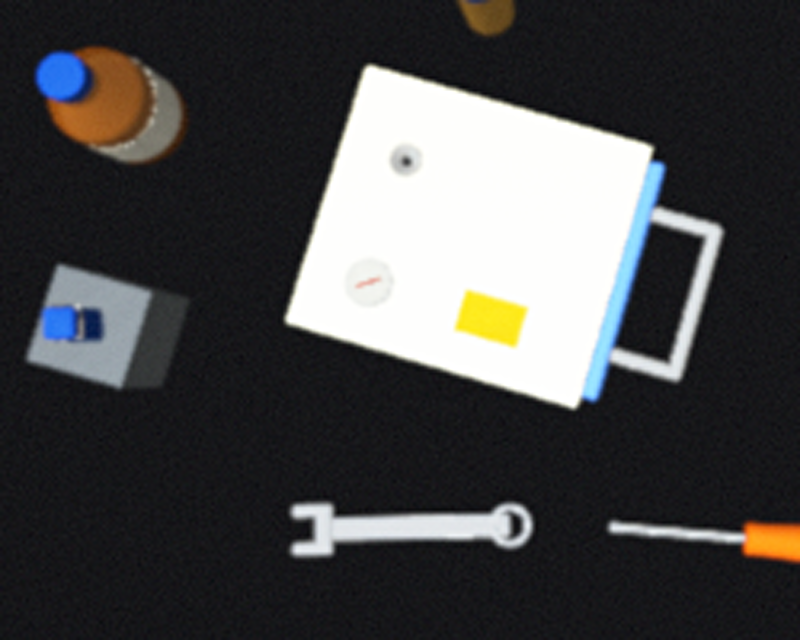

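```bash
for i in 1; do python3 -m handwheel '-1 -0.18 0 0 0 0 1; -1 -0.18 0 0 0 0 1; -1 -0.18 0 0 0 0 1'; python3 -m handwheel '-1 -0.18 0 0 0 0 1; -1 -0.18 0 0 0 0 1; -1 -0.18 0 0 0 0 1';  python3 -m handwheel '-1 -0.18 0 0 0 0 1; -1 -0.18 0 0 0 0 1; -1 -0.18 0 0 0 0 1;-1 -0.18 0 0 0 0 1'; done
python3 - <<'E'
from h import *
p=viewer.capture("wrist"); save(p,"w1.png"); np.savez("w1.npz",**{k:np.array(v) for k,v in p.items()})
print(np.round(p["T"],3).tolist(), proj(p,(500,335,130)))
for t in("pin","stand_hole0"): print(t,[(d["centre"],d["score"]) for d in viewer.recognise(t,p)[:2]])
E
```

```text
time: 1.6
tool_pos: [231.2, 462.2, 201.5]
tcp_rot: [-3.141, 0.002, 2.878]
contact_force: [-0.6, 0.5, 0.5]
grip_width: 91.8
finger_force: 0.0
time: 1.85
tool_pos: [323.9, 418.3, 201.6]
tcp_rot: [3.142, 0.002, 2.877]
contact_force: [-1.0, -0.1, -0.5]
grip_width: 91.8
finger_force: 0.0
time: 2.18
tool_pos: [415.8, 374.8, 201.1]
tcp_rot: [-3.141, 0.001, 2.874]
contact_force: [0.3, 0.5, -0.1]
grip_width: 91.9
finger_force: 0.0
[[0.265, 0.918, 0.296, 336.161], [0.964, -0.252, -0.081, 396.729], [0.0, 0.307, -0.952, 383.661], [0.0, 0.0, 0.0, 1.0]] [260.35980539 320.2426742 ]
pin [([270.3, 263.6], 0.71), ([267.6, 295.5], 0.58)]
stand_hole0 [([268.6, 264.8], 0.62)]
```

View pics/w1.png

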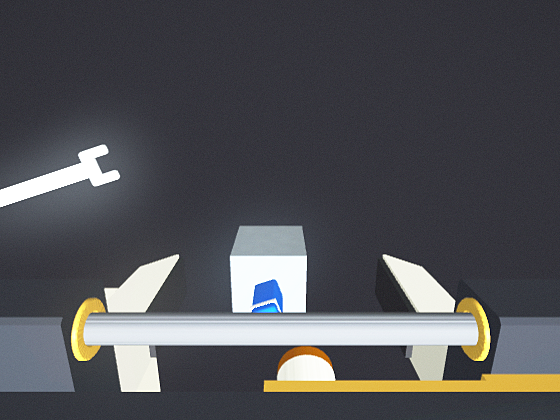

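The stand is square to the tool, its top spanning columns 231–307. The pin handle is at about (267,293), slightly turned and partly hidden by the gripper bar. I'll look closer from a pose backed off a bit.

```bash
python3 -m handwheel '0.6 -0.1 -0.6 0 0 0 1; 0.6 -0.1 -0.6 0 0 0 1; 0.6 -0.1 -0.6 0 0 0 1;0.6 -0.1 -0.6 0 0 0 1'
python3 - <<'E'
from h import *
p=viewer.capture("wrist"); 
import pickle; pickle.dump(p,open("w2.pkl","wb"))
print(np.round(p["T"],3).tolist(), proj(p,(500,335,130)))
c=proj(p,(495,337,105)); x,y=int(c[0]),int(c[1]); print(x,y); x0,y0=x-60,y-50;print(x0,y0)
save(p,"w2.png",(x0,y0,x0+120,y0+90),6.6)
E
```

```text
time: 2.67
tool_pos: [349.7, 384.4, 263.9]
tcp_rot: [3.137, 0.003, 2.883]
contact_force: [-0.1, 0.8, -0.0]
grip_width: 91.6
finger_force: 0.0
[[0.256, 0.919, 0.299, 269.533], [0.967, -0.245, -0.075, 405.013], [0.004, 0.308, -0.951, 446.331], [0.0, 0.0, 0.0, 1.0]] [270.67849686 339.25377935]
271 320
211 270
```

View pics/w2.png

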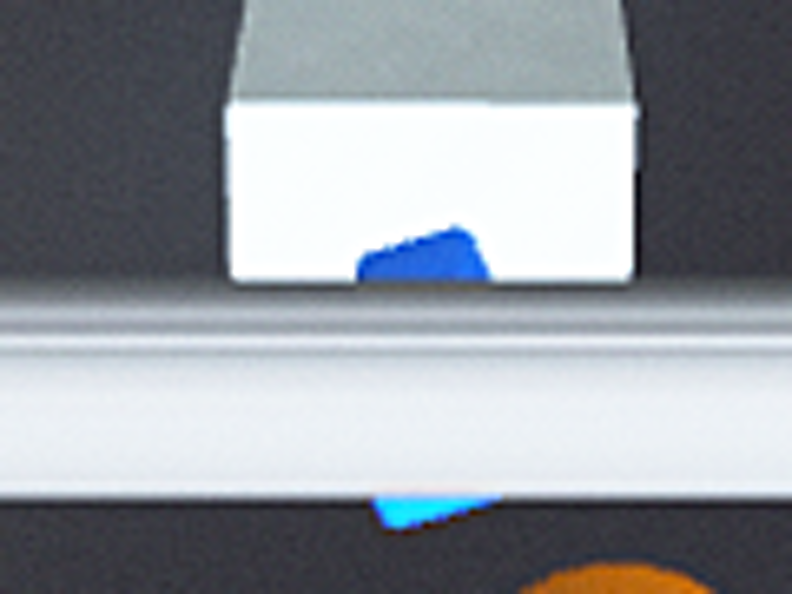

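Stand's near top edge is at crop (228–637,103). The pin's near bottom edge runs (358,257)–(460,228), so it's turned about 16° from the tool.

```bash
python3 - <<'E'
from h import *
import pickle; p=pickle.load(open("w2.pkl","rb"))
P=lambda a,b,z: onz(p,((a+.5)/6.6+211-.5,(b+.5)/6.6+270-.5),z)[:2]
a,b=P(228,103,80),P(637,103,80); d=(b-a)/np.linalg.norm(b-a); n=np.array([d[1],-d[0]])
print("len",np.linalg.norm(b-a),"ang",np.degrees(np.arctan2(d[1],d[0])),"stand c",(a+b)/2+35*n)
a,b=P(355,262,80),P(465,226,80); d=(b-a)/np.linalg.norm(b-a); n=np.array([d[1],-d[0]])
print("len",np.linalg.norm(b-a),"ang",np.degrees(np.arctan2(d[1],d[0])),"pin c",(a+b)/2+11*n)
a,b=P(395,530,130),P(500,498,130);d=b-a;print("top far edge",a,b,np.degrees(np.arctan2(d[1],d[0])))
o=bot.get_obs(); print(o["tool_pos"],o["tcp_rot"])
E
```

```text
len 69.95955613386725 ang 74.99858266345993 stand c [502.01657762 339.94045458]
len 20.539339838996227 ang 95.55038309300082 pin c [504.88045531 339.03165488]
top far edge [512.55128196 331.28600159] [511.03116264 348.75438256] 94.97341816538311
[350.26372795 383.74410603 262.28787136] [3.13989862e+00 1.23371318e-03 2.88180063e+00]
```

```bash
python3 -m handwheel '-0.9 -0.02 0.5 0 0 0 1; -0.9 -0.02 0.5 0 0 0 1; -0.9 -0.02 0.5 0 0 0 1; -0.9 -0.02 0.5 0 0 0 1'
python3 -m handwheel '-0.68 -0.01 0.5 0 0 -0.111 1;-0.68 -0.01 0.5 0 0 -0.111 1;-0.68 -0.01 0.5 0 0 -0.111 1;-0.68 -0.01 0.5 0 0 -0.111 1;-0.68 -0.01 0.5 0 0 -0.111 1'
python3 - <<'E'
from h import *
p=viewer.capture("wrist");o=bot.get_obs(); print(o["tool_pos"],o["tcp_rot"],o["joint_positions"]); 
s=viewer.capture("top"); save(s,"t2.png",(60,160,200,260),5)
import numpy as np
np.save("t.npy",s["T"]); print(proj(p,(502,340,80)))
save(p,"w3.png")
E
```

```text
time: 3.05
tool_pos: [439.5, 355.2, 206.9]
tcp_rot: [-3.136, -0.004, 2.875]
contact_force: [-0.8, -0.1, -0.8]
grip_width: 91.7
finger_force: 0.0
time: 3.47
tool_pos: [502.6, 339.2, 161.2]
tcp_rot: [3.141, -0.001, -3.059]
contact_force: [-0.1, 0.0, -0.0]
grip_width: 91.9
finger_force: 0.0
[502.59742    339.60260945 162.09901017] [ 3.14097506e+00  9.40222243e-05 -3.05839543e+00] [ 4.67632166e-01  5.22319821e-01  1.34739579e+00  5.62238516e-04
  1.27155830e+00 -1.18652707e+00]
[281.62541895 207.7223055 ]
```

View pics/w3.png

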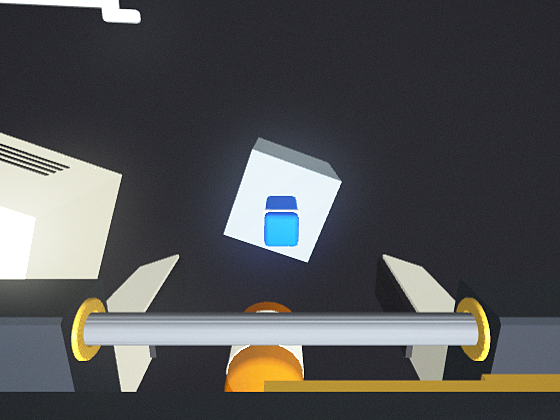

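The pin handle is square and centred between the fingers (top centre about (281,228)). Next: descend and grip.

```bash
python3 - <<'E'
from h import *
p=viewer.capture("wrist"); print(onz(p,(281.5,228.5),130), onz(p,(281,197),80))
E
python3 -m handwheel '0 0 0.3 0 0 0 1;0 0 0.66 0 0 0 1;0 0 0.66 0 0 0 1;0 0 0.66 0 0 0 0.2;0 0 0.66 0 0 0 -1;0 0 0.66 0 0 0 -1;0 0 0.66 0 0 0 -1;0 0 0.66 0 0 0 -1'
python3 -m handwheel '0 0 0 0 0 0 -1;0 0 0 0 0 0 -1;0 0 0 0 0 0 -1;0 0 0 0 0 0 -1'
```

```text
[500.80225989 340.22496658 130.        ] [494.27513685 339.49095779  80.        ]
time: 4.28
tool_pos: [504.0, 339.3, 97.2]
tcp_rot: [3.14, 0.003, -3.056]
contact_force: [0.5, -0.6, 0.2]
grip_width: 63.2
finger_force: 0.0
time: 4.62
tool_pos: [503.3, 338.9, 95.6]
tcp_rot: [3.141, 0.0, -3.056]
contact_force: [-0.5, 0.0, -0.4]
grip_width: 35.9
finger_force: 0.0
```

```bash
python3 -m handwheel '0 0 0 0 0 0 -1;0 0 0 0 0 0 -1;0 0 0 0 0 0 -1;0 0 0 0 0 0 -1;0 0 0 0 0 0 -1;0 0 0 0 0 0 -1'
python3 -m handwheel '0 0 -0.3 0 0 0 -1;0 0 -0.6 0 0 0 -1;0 0 -0.95 0 0 0 -1;0 0 -0.95 0 0 0 -1;0 0 -0.95 0 0 0 -1'
```

```text
time: 5.12
tool_pos: [503.3, 338.9, 95.5]
tcp_rot: [3.142, -0.0, -3.056]
contact_force: [0.5, 0.1, 0.5]
grip_width: 21.8
finger_force: 30.0
time: 5.53
tool_pos: [504.3, 339.5, 192.9]
tcp_rot: [3.14, 0.005, -3.056]
contact_force: [-0.2, -0.4, -1.7]
grip_width: 21.6
finger_force: 30.0
```

```bash
python3 -m handwheel '0 0 -0.4 0 0 0 -1;0 0 -0.6 0 0 0 -1;0 -0.4 -0.6 0 0 0 -1;-0.1 -0.8 -0.6 0 0 0 -1;-0.1 -0.8 -0.6 0 0 0 -1'
python3 -m handwheel '-0.4 -0.8 0 0 0 0 -1;-0.4 -0.8 0 0 0 0 -1;-0.4 -0.8 0 0 0 0 -1;-0.4 -0.8 0 0 0 0 -1'
python3 -m handwheel '-0.17 -0.77 0 0 0 0 -1;-0.17 -0.77 0 0 0 0 -1;-0.17 -0.77 0 0 0 0 -1;-0.17 -0.77 0 0 0 0 -1'
python3 - <<'E'
from h import *
import pickle
p=viewer.capture("wrist"); pickle.dump(p,open("w4.pkl","wb")); save(p,"w4.png")
o=bot.get_obs();print(o["tool_pos"],o["tcp_rot"]);print(proj(p,(611,110,136)))
E
```

```text
time: 5.95
tool_pos: [521.5, 254.2, 249.3]
tcp_rot: [-3.138, -0.001, -3.06]
contact_force: [0.2, -0.3, -0.7]
grip_width: 21.8
finger_force: 30.0
time: 6.28
tool_pos: [567.4, 181.3, 248.5]
tcp_rot: [-3.141, -0.003, -3.06]
contact_force: [-0.4, -0.2, -0.4]
grip_width: 21.5
finger_force: 30.0
time: 6.62
tool_pos: [590.0, 108.2, 249.4]
tcp_rot: [3.141, -0.002, -3.058]
contact_force: [-0.0, 0.4, -0.7]
grip_width: 21.8
finger_force: 30.0
[589.71288237 109.37948363 249.63665282] [ 3.14052839e+00 -1.83029809e-03 -3.05621175e+00]
[280.47504504 220.84655261]
```

View pics/w4.png

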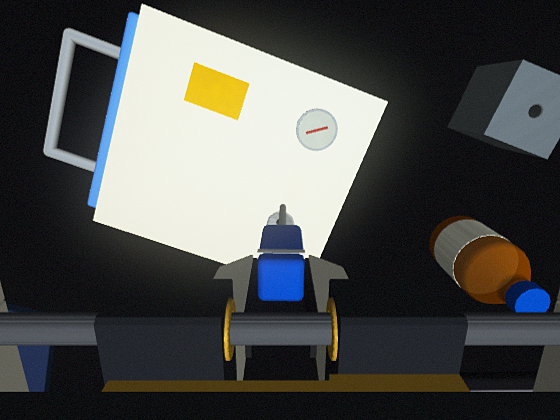

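The pin is held upright. The rod tip is at about (282,207) in front of the collar at about (280,220), and the stand hole shows at (535,111). I'll step aside to see the collar clear of the rod.

```bash
python3 -m handwheel '0 -0.4 0 0 0 0 -1;0 -0.4 0 0 0 0 -1;0 -0.4 0 0 0 0 -1;0 -0.4 0 0 0 0 -1'
python3 - <<'E'
from h import *
import pickle
q=pickle.load(open("w4.pkl","rb"))
g=cv2.cvtColor(q["frame"],cv2.COLOR_RGB2GRAY)
m=(g[98:124,522:548]<70).astype(np.uint8); n,l,s,c=cv2.connectedComponentsWithStats(m)
for i in range(1,n): print("standhole",s[i],c[i]+[522,98],onz(q,c[i]+[522,98],80))
p=viewer.capture("wrist"); pickle.dump(p,open("w5.pkl","wb"))
o=bot.get_obs();print(o["tool_pos"]);c=proj(p,(611,110,136));print(c)
print([(d["centre"],d["score"],onz(p,d["centre"],134)) for d in viewer.recognise("release_hole",p)[:3]])
x0,y0=int(c[0])-70,int(c[1])-40; print(x0,y0)
save(p,"w5.png",(x0,y0,x0+110,y0+80),7)
E
```

```text
time: 7.0
tool_pos: [593.3, 70.3, 250.3]
tcp_rot: [3.141, -0.001, -3.055]
contact_force: [0.1, 0.2, -0.8]
grip_width: 21.5
finger_force: 30.0
standhole [  7   7  13  13 132] [534.70454545 110.82575758] [502.70558087 338.68843653  80.        ]
[593.39153549  70.45965156 250.42116811]
[324.53690369 220.13522136]
[([260.6, 138.9], 0.65, array([547.05312016,  50.22531551, 134.        ])), ([281.5, 259.8], 0.64, array([652.45788654,  76.42751916, 134.        ]))]
254 180
```

View pics/w5.png

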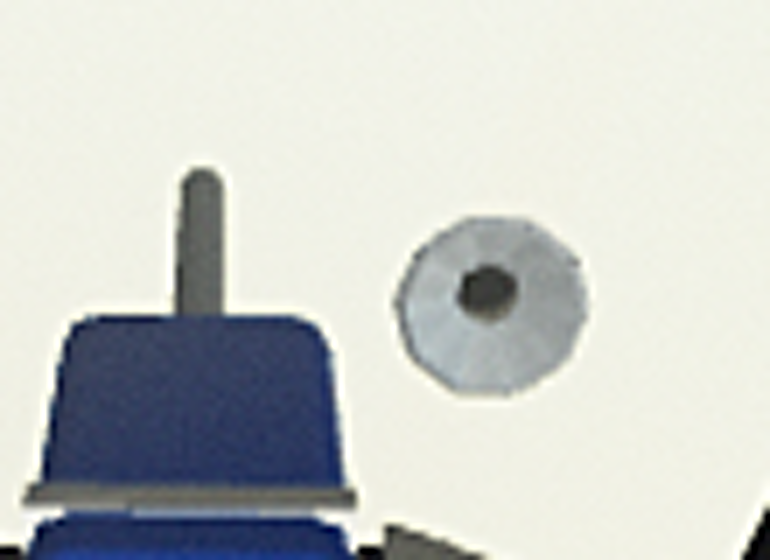

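Collar mouth centre is at crop (493,306), its hole at (488,291), and the rod tip at (202,175).

```bash
python3 - <<'E'
from h import *
import pickle
p=pickle.load(open("w5.pkl","rb"))
P=lambda a,b,z: onz(p,((a+.5)/7+254-.5,(b+.5)/7+180-.5),z)
print("mouth",P(493,306,136),"hole",P(488,291,130))
t=P(202,190,167.3); print("tip",t); o=bot.get_obs(); print(o["tool_pos"],o["tcp_rot"])
d=P(488,291,130)-t; d2=P(493,306,136)-t;y=o["tcp_rot"][2]
for v in(d,d2): print(v, "tool", v[0]*np.cos(y)+v[1]*np.sin(y), v[0]*np.sin(y)-v[1]*np.cos(y))
E
```

```text
mouth [613.90014301 109.89247482 136.        ] hole [614.0377923  109.97079178 130.        ]
tip [592.52116139  71.75470671 167.3       ]
[593.44134197  70.41825461 250.46332216] [ 3.14096192e+00 -2.12491311e-04 -3.05383232e+00]
[ 21.51663091  38.21608507 -37.3       ] tool -24.783377670177888 36.18312803904863
[ 21.37898161  38.13776811 -31.3       ] tool -24.639393812812195 36.117177130541265
```

```bash
python3 -m handwheel '-0.247 0.362 0 0 0 0 -1;-0.247 0.362 0 0 0 0 -1;-0.247 0.362 0.1 0 0 0 -1;-0.247 0.362 0.2 0 0 0 -1;-0.247 0.362 0.22 0 0 0 -1;-0.247 0.362 0.22 0 0 0 -1;-0.247 0.362 0.22 0 0 0 -1'
python3 - <<'E'
from h import *
import pickle
p=viewer.capture("wrist"); pickle.dump(p,open("w6.pkl","wb"))
c=proj(p,(614,110,136));x0,y0=int(c[0])-40,int(c[1])-45; print(x0,y0)
save(p,"w6.png",(x0,y0,x0+80,y0+70),8)
print(bot.get_obs()["tool_pos"])
E
```

```text
time: 7.68
tool_pos: [615.0, 106.3, 228.4]
tcp_rot: [3.142, -0.001, -3.056]
contact_force: [0.7, 0.1, -0.3]
grip_width: 21.7
finger_force: 30.0
245 158
[615.2911702  106.35036687 228.82883858]
```

View pics/w6.png

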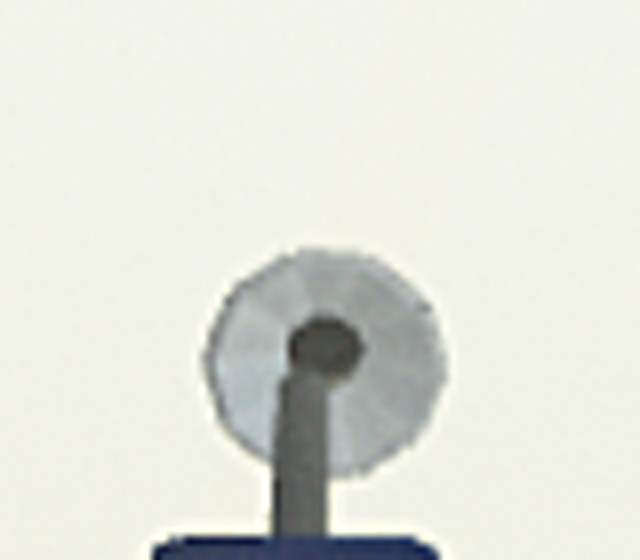

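```bash
python3 - <<'E'
from h import *
import pickle
p=pickle.load(open("w6.pkl","rb"))
P=lambda a,b,z: onz(p,((a+.5)/8+245-.5,(b+.5)/8+158-.5),z)
t=P(304,388,145.8);h=P(325,350,130);d=h-t;y=-3.056
m=P(326,363,136);print(t,h,m,"tool",d[0]*np.cos(y)+d[1]*np.sin(y), d[0]*np.sin(y)-d[1]*np.cos(y)); print(bot.get_obs()["tool_pos"])
E
```

```text
[613.54034635 107.75333814 145.8       ] [614.18965676 110.01417092 130.        ] [613.77358679 109.99938375 136.        ] tool -0.8402078928385156 2.1970479233598734
[615.2911702  106.35036687 228.82883858]
```

```bash
python3 -m handwheel '-0.006 0.022 0 0 0 0 -1;-0.006 0.022 0 0 0 0 -1;-0.006 0.022 0.05 0 0 0 -1;-0.006 0.022 0.08 0 0 0 -1;-0.006 0.022 0.11 0 0 0 -1;-0.006 0.022 0.11 0 0 0 -1'
python3 -m handwheel '0 0 0.03 0 0 0 -1;0 0 0.06 0 0 0 -1;0 0 0.06 0 0 0 -1'
python3 -m handwheel '0 0 0.03 0 0 0 -1;0 0 0.06 0 0 0 -1;0 0 0.06 0 0 0 -1'
```

```text
time: 8.23
tool_pos: [615.3, 109.0, 216.4]
tcp_rot: [3.141, -0.002, -3.056]
contact_force: [-0.4, 0.0, -1.1]
grip_width: 21.6
finger_force: 30.0
time: 8.48
tool_pos: [615.4, 109.1, 210.7]
tcp_rot: [3.142, -0.001, -3.056]
contact_force: [0.3, -0.1, -1.1]
grip_width: 21.8
finger_force: 30.0
time: 8.73
tool_pos: [615.4, 109.1, 204.7]
tcp_rot: [3.141, -0.001, -3.056]
contact_force: [-0.5, -0.3, -1.4]
grip_width: 21.7
finger_force: 30.0
```

In the hole freely (tip about 119). Continue down, then in 2 mm steps.

```bash
python3 -m handwheel '0 0 0.06 0 0 0 -1;0 0 0.1 0 0 0 -1;0 0 0.1 0 0 0 -1;0 0 0.1 0 0 0 -1' | sed -n '1,4p'
for i in 1; do python3 -m handwheel '0 0 0.02 0 0 0 -1;0 0 0.02 0 0 0 -1;0 0 0.02 0 0 0 -1'; python3 -m handwheel '0 0 0.02 0 0 0 -1;0 0 0.02 0 0 0 -1;0 0 0.02 0 0 0 -1' ; python3 -m handwheel '0 0 0.02 0 0 0 -1;0 0 0.02 0 0 0 -1;0 0 0.02 0 0 0 -1'; done | grep -E 'time|tool|contact|grip_w'
```

```text
time: 9.07
tool_pos: [615.5, 109.1, 195.1]
tcp_rot: [3.141, -0.001, -3.056]
contact_force: [-0.2, 1.0, 0.0]
time: 9.32
tool_pos: [615.8, 109.1, 193.6]
contact_force: [-0.6, 0.9, -0.9]
grip_width: 21.8
time: 9.57
tool_pos: [615.7, 109.1, 191.4]
contact_force: [0.5, -0.4, -0.7]
grip_width: 21.5
time: 9.82
tool_pos: [615.6, 109.1, 189.4]
contact_force: [0.5, 0.5, -1.4]
grip_width: 21.3
```

```bash
for i in 1; do python3 -m handwheel '0 0 0.02 0 0 0 -1;0 0 0.02 0 0 0 -1;0 0 0.02 0 0 0 -1'; python3 -m handwheel '0 0 0.02 0 0 0 -1;0 0 0.02 0 0 0 -1;0 0 0.02 0 0 0 -1' ; python3 -m handwheel '0 0 0.02 0 0 0 -1;0 0 0.02 0 0 0 -1;0 0 0.02 0 0 0 -1'; done | grep -E 'time|tool|contact|grip_w'
```

```text
time: 10.07
tool_pos: [615.9, 109.1, 187.7]
contact_force: [-0.1, 0.5, 0.9]
grip_width: 21.3
time: 10.32
tool_pos: [616.2, 109.2, 186.4]
contact_force: [-1.4, 0.8, 4.8]
grip_width: 21.5
time: 10.57
tool_pos: [616.3, 109.1, 184.7]
contact_force: [-0.0, 1.5, 7.1]
grip_width: 21.9
```

```bash
for i in 1; do python3 -m handwheel '0 0 0.015 0 0 0 -1;0 0 0.015 0 0 0 -1;0 0 0.015 0 0 0 -1'; done | grep -E 'time|tool|contact|grip_w'
python3 - <<'E'
from h import *
import numpy as np
s=viewer.capture("top"); m=col(s,(95,60,150),(115,255,255)); m[:, :262]=0;m[:,330:]=0;m[:170]=0;m[270:]=0
ys,xs=np.nonzero(m); print(len(xs), np.median(xs),np.median(ys)); print([d["centre"] for d in viewer.recognise("drawer_handle",s)[:2]])
E
```

```text
time: 10.82
tool_pos: [616.5, 109.2, 183.4]
contact_force: [-0.1, 0.5, 7.4]
grip_width: 21.6
410 285.0 217.5
[[286.8, 222.2]]
```

```bash
for i in 1; do python3 -m handwheel '0 0 0.015 0 0 0 -1;0 0 0.015 0 0 0 -1;0 0 0.015 0 0 0 -1'; python3 -m handwheel '0 0 0.01 0 0 0 -1;0 0 0.01 0 0 0 -1;0 0 0.01 0 0 0 -1'; done | grep -E 'time|tool|contact|grip_w'
python3 - <<'E'
from h import *
import numpy as np
s=viewer.capture("top"); m=col(s,(95,60,150),(115,255,255)); m[:, :262]=0;m[:,330:]=0;m[:170]=0;m[270:]=0
ys,xs=np.nonzero(m); print(len(xs), np.median(xs),np.median(ys)); print([d["centre"] for d in viewer.recognise("drawer_handle",s)[:2]])
E
```

```text
time: 11.17
tool_pos: [616.5, 109.2, 182.0]
contact_force: [-0.5, -0.7, 8.2]
grip_width: 21.6
time: 11.42
tool_pos: [616.6, 109.2, 181.2]
contact_force: [0.1, -0.7, 8.3]
grip_width: 21.9
417 285.0 218.0
[[287.3, 221.5]]
```

```bash
python3 -m handwheel '0 0 0.01 0 0 0 -1;0 0 0.01 0 0 0 -1;0 0 0.01 0 0 0 -1'| grep -E 'time|tool|contact|grip_w'
cat > d.py <<'E'
from h import *
import numpy as np
s=viewer.capture("top"); m=col(s,(95,60,150),(115,255,255)); m[:, :262]=0;m[:,330:]=0;m[:170]=0;m[270:]=0
ys,xs=np.nonzero(m); print(len(xs), np.median(xs),np.median(ys)); print([d["centre"] for d in viewer.recognise("drawer_handle",s)[:2]])
E
python3 d.py
```

```text
time: 11.77
tool_pos: [616.5, 109.2, 180.0]
contact_force: [0.1, 1.2, 8.0]
grip_width: 21.6
416 295.0 220.0
[[297.2, 221.6]]
```

The drawer has sprung out (front moved from column 285 to 295). Retract and return the pin.

```bash
python3 -m handwheel '0 0 -0.1 0 0 0 -1;0 0 -0.3 0 0 0 -1;0 0 -0.6 0 0 0 -1;0 0 -0.75 0 0 0 -1;0 0 -0.75 0 0 0 -1;0 0 -0.75 0 0 0 -1'
python3 d.py; python3 - <<'E'
from h import *
print(bot.get_obs()["tool_pos"],bot.get_obs()["tcp_rot"])
E
```

```text
time: 12.37
tool_pos: [615.8, 109.1, 253.7]
tcp_rot: [3.142, 0.001, -3.056]
contact_force: [-0.1, 0.3, -1.1]
grip_width: 21.5
finger_force: 30.0
414 295.0 220.0
[[294.0, 222.7]]
[614.91623422 109.05940252 251.74565293] [ 3.14141177e+00 -3.13735645e-03 -3.05567734e+00]
```

```bash
python3 -m handwheel '0.37 0.79 0 0 0 0 -1;0.37 0.79 0 0 0 0 -1;0.37 0.79 0 0 0 0 -1'|grep tool
python3 -m handwheel '0.37 0.79 0 0 0 0 -1;0.37 0.79 0 0 0 0 -1;0.37 0.79 0 0 0 0 -1'|grep tool
python3 -m handwheel '0.18 0.80 0 0 0 0 -1;0.18 0.80 0 0 0 0 -1;0.18 0.80 0 0 0 0 -1;0.18 0.80 0 0 0 0 -1;0.18 0.80 0 0 0 0 -1'
python3 - <<'E'
from h import *
p=viewer.capture("wrist"); import pickle; pickle.dump(p,open("w7.pkl","wb"))
c=proj(p,(502.7,338.7,80)); x0,y0=int(c[0])-50,int(c[1])-55;print(x0,y0,c,bot.get_obs()["tool_pos"]); save(p,"w7.png",(x0,y0,x0+100,y0+85),7)
E
```

```text
tool_pos: [568.2, 189.5, 251.9]
tool_pos: [524.4, 265.1, 252.1]
time: 13.38
tool_pos: [503.3, 337.9, 252.3]
tcp_rot: [-3.14, -0.002, -3.055]
contact_force: [0.3, -0.4, -0.9]
grip_width: 21.7
finger_force: 30.0
231 125 [281.6220144  180.77827872] [503.72259243 337.35652732 252.59554278]
```

View pics/w7.png

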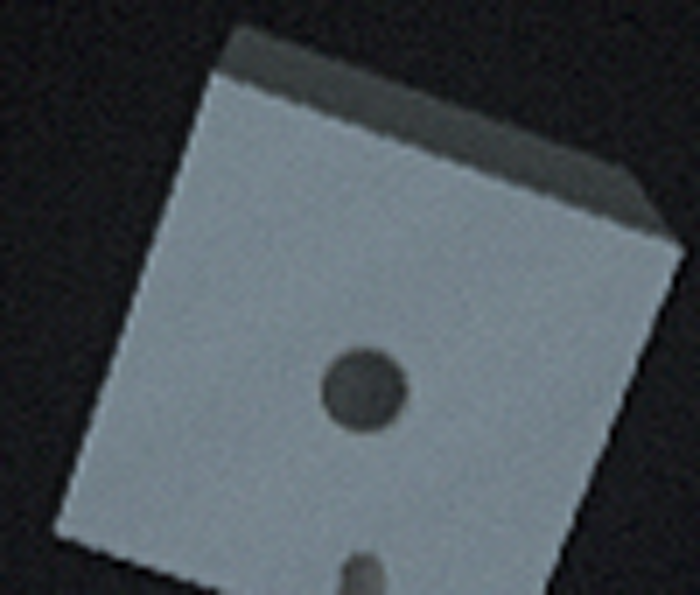

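The stand hole is at crop (365,390) and the rod tip at (363,553).

```bash
python3 - <<'E'
from h import *
import pickle
p=pickle.load(open("w7.pkl","rb"))
P=lambda a,b,z: onz(p,((a+.5)/7+231-.5,(b+.5)/7+125-.5),z)
t=P(363,574,169.5);h=P(365,390,80);d=h-t;y=-3.056
print(t,h,"tool",d[0]*np.cos(y)+d[1]*np.sin(y), d[0]*np.sin(y)-d[1]*np.cos(y)); print(bot.get_obs()["tool_pos"])
E
```

```text
[502.19131247 339.09239115 169.5       ] [502.10739695 339.7381159   80.        ] tool 0.028406491416546623 0.6505346520072145
[503.72259243 337.35652732 252.59554278]
```

```bash
python3 -m handwheel '0 0.006 0.3 0 0 0 -1;0 0.006 0.6 0 0 0 -1;0 0.006 0.8 0 0 0 -1;0 0.006 0.95 0 0 0 -1;0 0.006 0.95 0 0 0 -1;0 0.006 0.95 0 0 0 -1'
python3 -m handwheel '0 0 0.1 0 0 0 -1;0 0 0.3 0 0 0 -1;0 0 0.5 0 0 0 -1;0 0 0.56 0 0 0 -1;0 0 0.56 0 0 0 -1;0 0 0.56 0 0 0 -1'
```

```text
time: 13.93
tool_pos: [503.9, 337.5, 158.1]
tcp_rot: [-3.141, -0.002, -3.057]
contact_force: [0.2, 0.8, -0.3]
grip_width: 21.5
finger_force: 30.0
time: 14.43
tool_pos: [504.2, 339.1, 103.5]
tcp_rot: [3.141, 0.001, -3.056]
contact_force: [0.7, 0.1, 0.3]
grip_width: 21.7
finger_force: 30.0
```

```bash
python3 -m handwheel '0 0 0.05 0 0 0 -1;0 0 0.05 0 0 0 -1;0 0 0.05 0 0 0 -1'|grep -E "tool|cont"
python3 -m handwheel '0 0 0.02 0 0 0 -1;0 0 0.02 0 0 0 -1;0 0 0.02 0 0 0 -1'|grep -E "tool|cont"
python3 -m handwheel '0 0 0.01 0 0 0 -1;0 0 0.01 0 0 0 -1;0 0 0.01 0 0 0 -1'|grep -E "tool|cont"
```

```text
tool_pos: [503.8, 339.1, 98.1]
contact_force: [-0.7, 0.5, 0.2]
tool_pos: [503.6, 339.0, 95.7]
contact_force: [-0.3, 0.4, -0.8]
tool_pos: [503.9, 339.1, 95.4]
contact_force: [-1.6, -0.7, 6.1]
```

Seated (6 N contact). Release.

```bash
python3 -m handwheel '0 0 0 0 0 0 0;0 0 0 0 0 0 0;0 0 0 0 0 0 0;0 0 0 0 0 0 0;0 0 0 0 0 0 0'|grep -E "time|tool|grip"
python3 -m handwheel '0 0 -0.3 0 0 0 0;0 0 -0.6 0 0 0 0;0 0 -0.9 0 0 0 0;0 0 -1 0 0 0 0;0 0 -1 0 0 0 0'
python3 - <<'E'
from h import *
s=viewer.capture("top")
# frame: drawer/handle bar. use bright grey pixels right of the blue front
hsv=cv2.cvtColor(s["frame"],cv2.COLOR_RGB2HSV); m=((hsv[:,:,2]>120)&(hsv[:,:,1]<60)).astype(np.uint8)
m[:,:300]=0;m[:,345:]=0;m[:185]=0;m[270:]=0
ys,xs=np.nonzero(m); print(len(xs),xs.min(),xs.max(),ys.min(),ys.max())
# bar = rightmost pixel per row
R=[(xs[ys==r].max(),xs[ys==r].min(),r) for r in np.unique(ys)]
print(R)
p=viewer.capture("wrist"); c=viewer.cut_out("pin",p)[:2]; print([(d["centre"],d["score"]) for d in c], [proj(p,(502.3,339.5,z)) for z in (80,130)])
b=col(p,(100,120,60),(125,255,255)); n,l,st,ce=cv2.connectedComponentsWithStats(b); print([ (st[i].tolist(),ce[i]) for i in range(1,n) if st[i][4]>80])
E
```

```text
time: 15.6
tool_pos: [503.6, 338.9, 94.3]
grip_width: 45.2
time: 16.02
tool_pos: [505.0, 339.7, 197.6]
tcp_rot: [3.139, 0.006, -3.056]
contact_force: [0.6, -0.1, -0.3]
grip_width: 45.8
finger_force: 0.0
363 300 325 198 251
[(np.int64(307), np.int64(304), np.int64(198)), (np.int64(311), np.int64(304), np.int64(199)), (np.int64(314), np.int64(304), np.int64(200)), (np.int64(317), np.int64(304), np.int64(201)), (np.int64(321), np.int64(305), np.int64(202)), (np.int64(324), np.int64(309), np.int64(203)), (np.int64(325), np.int64(312), np.int64(204)), (np.int64(325), np.int64(315), np.int64(205)), (np.int64(325), np.int64(319), np.int64(206)), (np.int64(325), np.int64(321), np.int64(207)), (np.int64(324), np.int64(320), np.int64(208)), (np.int64(324), np.int64(320), np.int64(209)), (np.int64(324), np.int64(320), np.int64(210)), (np.int64(323), np.int64(320), np.int64(211)), (np.int64(323), np.int64(319), np.int64(212)), (np.int64(323), np.int64(319), np.int64(213)), (np.int64(323), np.int64(319), np.int64(214)), (np.int64(322), np.int64(318), np.int64(215)), (np.int64(322), np.int64(318),
[... 1213 characters left out ...]
t64(311), np.int64(242)), (np.int64(314), np.int64(310), np.int64(243)), (np.int64(314), np.int64(300), np.int64(244)), (np.int64(314), np.int64(300), np.int64(245)), (np.int64(314), np.int64(300), np.int64(246)), (np.int64(313), np.int64(300), np.int64(247)), (np.int64(313), np.int64(300), np.int64(248)), (np.int64(313), np.int64(302), np.int64(249)), (np.int64(312), np.int64(305), np.int64(250)), (np.int64(311), np.int64(309), np.int64(251))]
[([281.4, 204.3], 0.76), ([286.4, 181.6], 0.5)] [array([281.04557636, 194.1879914 ]), array([281.23368203, 212.6236325 ])]
[([268, 184, 28, 10, 264], array([281.00757576, 188.61363636])), ([266, 196, 31, 31, 627], array([280.20893142, 211.29346093]))]
```

The pin is back in the stand. Next, the drawer handle.

```bash
python3 - <<'E'
from h import *
s=viewer.capture("top")
a,b=onz(s,(322,210),110),onz(s,(313,240),110); m=onz(s,(317.5,226),110);d=b-a
print(m,"bar ang",np.degrees(np.arctan2(d[1],d[0])))
o=bot.get_obs();print(o["tool_pos"],o["joint_positions"]); y=o["tcp_rot"][2]; v=m-o["tool_pos"]
print("tool",v[0]*np.cos(y)+v[1]*np.sin(y), v[0]*np.sin(y)-v[1]*np.cos(y))
E
```

```text
[ 518.72850264 -108.38059846  110.        ] bar ang 163.80273509739231
[502.65371846 338.44637175 192.31603715] [ 4.66146104e-01  5.01172176e-01  1.29805665e+00  6.08440500e-05
  1.34608372e+00 -1.19056162e+00]
tool 22.317693125814554 -446.5586865894723
```

```bash
python3 -m handwheel '0.05 -0.9 0 0 0 0 -0.1;0.05 -0.9 0 0 0 0 -0.1;0.05 -0.9 0 0 0 0 -0.1'|grep tool
python3 -m handwheel '0.05 -0.9 0 0 0 0 -0.1;0.05 -0.9 0 0 0 0 -0.1;0.05 -0.9 0 0 0 0 -0.1'|grep tool
python3 -m handwheel '0.05 -0.9 0 0 0 0 -0.1;0.05 -0.9 0 0 0 0 -0.1;0.05 -0.9 0 0 0 0 -0.1'|grep tool
python3 -m handwheel '0.05 -0.9 0 0 0 0 -0.1;0.05 -0.9 0 0 0 0 -0.1;0.05 -0.9 0 0 0 0 -0.1'|grep tool
python3 -m handwheel '0.02 -0.86 0 0 0 0.114 -0.1;0.02 -0.86 0 0 0 0.114 -0.1;0.02 -0.86 0 0 0 0.114 -0.1;0.02 -0.86 0 0 0 0.114 -0.1'
python3 - <<'E'
from h import *
p=viewer.capture("wrist"); import pickle; pickle.dump(p,open("w8.pkl","wb")); save(p,"w8.png")
print(np.round(p["T"],2).tolist())
c=viewer.cut_out("drawer_handle",p); print([(d["centre"],d["score"],int(d["pixels"].sum())) for d in c])
f=proj(p,(518.7,-108.4,108)); print(f)
for r in range(150,290,12): print(r,p["frame"][r,200:330:4].mean(1).astype(int).tolist())
o=bot.get_obs();print(o["tool_pos"],o["tcp_rot"],o["joint_positions"])
E
```

```text
tool_pos: [505.5, 243.9, 192.5]
tool_pos: [508.4, 153.7, 192.9]
tool_pos: [511.3, 63.9, 193.1]
tool_pos: [514.3, -26.1, 193.2]
time: 17.55
tool_pos: [519.6, -108.8, 193.1]
tcp_rot: [3.141, -0.002, 2.862]
contact_force: [-0.3, 0.5, -1.1]
grip_width: 41.3
finger_force: 0.0
[[0.28, 0.92, 0.29, 440.92], [0.96, -0.26, -0.08, -86.1], [0.0, 0.3, -0.95, 375.91], [0.0, 0.0, 0.0, 1.0]]
[([348.0, 181.1], 0.59, 14125)]
[280.25076392 205.75772046]
150 [16, 18, 19, 17, 12, 14, 13, 9, 16, 17, 17, 25, 18, 21, 13, 22, 22, 20, 21, 162, 174, 186, 18, 24, 25, 25, 23, 25, 34, 30, 35, 32, 67]
162 [16, 9, 13, 9, 17, 14, 18, 16, 12, 16, 12, 21, 10, 17, 22, 18, 21, 18, 16, 159, 176, 187, 17, 28, 27, 27, 27, 30, 36, 32, 35, 37, 61]
174 [15, 16, 10, 8, 14, 14, 12, 15, 21, 16, 19, 17, 20, 17, 22, 16, 18, 14, 23, 164, 174, 183, 20, 24, 31, 26, 27, 30, 29, 29, 35, 33, 60]
186 [18, 18, 10, 16, 17, 22, 15, 9, 16, 19, 15, 20, 20, 13, 22, 20, 19, 22, 17, 157, 172, 185, 14, 24, 31, 27, 25, 26, 31, 32, 30, 35, 63]
198 [21, 24, 16, 13, 16, 18, 18, 25, 16, 22, 11, 21, 21, 22, 19, 24, 17, 21, 17, 154, 174, 189, 10, 21, 22
[... 497 characters left out ...]
19, 19, 20, 17, 17, 22, 18, 19, 25, 135, 178, 186, 1, 19, 26, 20, 18, 24, 26, 20, 25, 62, 48]
258 [20, 22, 26, 21, 10, 79, 99, 98, 25, 21, 11, 22, 17, 18, 16, 20, 20, 19, 19, 129, 178, 186, 58, 69, 70, 78, 77, 84, 86, 89, 94, 55, 10]
270 [99, 100, 99, 97, 97, 99, 98, 66, 19, 15, 20, 21, 10, 19, 20, 22, 15, 16, 24, 13, 78, 91, 87, 89, 82, 76, 94, 43, 42, 44, 41, 20, 16]
282 [96, 96, 97, 95, 94, 99, 98, 22, 20, 14, 18, 20, 23, 18, 17, 19, 18, 17, 13, 22, 18, 20, 17, 21, 22, 19, 20, 15, 18, 12, 20, 14, 8]
[ 519.61155886 -106.40302321  193.51410369] [ 3.14069137e+00 -2.08392313e-03  2.87241261e+00] [-3.47010287e-01  3.59670214e-01  1.52064179e+00  7.72737764e-04
  1.26342843e+00 -1.64886022e+00]
```

The bar is vertical in the wrist view at columns 276–285, between the fingers and square to them. Descend and grip it.

```bash
python3 -m handwheel '0 0 0.3 0 0 0 -0.1;0 0 0.6 0 0 0 -0.1;0 0 0.6 0 0 0 -0.1;0 0 0.6 0 0 0 -0.1'|grep -E "tool|cont"
python3 -m handwheel '0 0 0.2 0 0 0 -0.1;0 0 0.3 0 0 0 -0.1;0 0 0.44 0 0 0 -0.1;0 0 0.44 0 0 0 -0.1'|grep -E "tool|cont"
python3 -m handwheel '0 0 0 0 0 0 -1;0 0 0 0 0 0 -1;0 0 0 0 0 0 -1;0 0 0 0 0 0 -1;0 0 0 0 0 0 -1;0 0 0 0 0 0 -1'
```

```text
tool_pos: [519.0, -105.5, 133.6]
contact_force: [-0.1, -1.1, -0.2]
tool_pos: [519.2, -106.4, 89.5]
contact_force: [-0.3, 0.4, 0.5]
time: 18.82
tool_pos: [520.1, -107.4, 90.9]
tcp_rot: [3.142, 0.001, 2.869]
contact_force: [-1.4, 0.8, 0.4]
grip_width: 6.0
finger_force: 0.0
```

```bash
python3 -m handwheel '0 0 0 0 0 0 -1;0 0 0 0 0 0 -1;0 0 0 0 0 0 -1'
python3 - <<'E'
from h import *
p=viewer.capture("wrist")
g=p["frame"]
for r in range(130,300,14): print(r,g[r,200:376:5].mean(1).astype(int).tolist())
o=bot.get_obs()["tool_pos"]; print(o,[proj(p,o+[0,0,z]) for z in (0,19)])
s=viewer.capture("top"); 
for r in (205,215,225,235,245,250): print(r,s["frame"][r,285:340].mean(1).astype(int).tolist())
E
```

```text
time: 19.07
tool_pos: [519.9, -107.3, 90.5]
tcp_rot: [3.142, -0.0, 2.869]
contact_force: [0.6, -0.6, 0.2]
grip_width: 0.2
finger_force: 0.0
130 [16, 16, 21, 16, 21, 20, 17, 15, 7, 21, 19, 18, 14, 20, 22, 23, 24, 23, 27, 20, 24, 19, 24, 28, 28, 20, 23, 26, 26, 53, 52, 58, 56, 57, 65, 64]
144 [19, 13, 23, 25, 20, 16, 20, 17, 9, 23, 20, 19, 23, 14, 25, 27, 24, 22, 25, 27, 31, 31, 28, 28, 28, 25, 29, 21, 32, 56, 56, 59, 57, 61, 61, 62]
158 [7, 17, 15, 19, 17, 23, 18, 12, 20, 24, 21, 26, 26, 20, 115, 163, 178, 179, 179, 181, 182, 179, 178, 180, 181, 182, 177, 184, 183, 183, 182, 184, 185, 181, 184, 183]
172 [15, 13, 13, 10, 18, 18, 14, 16, 13, 18, 22, 28, 22, 22, 153, 175, 181, 164, 164, 164, 160, 163, 163, 165, 162, 164, 164, 163, 163, 163, 163, 166, 166, 166, 162, 166]
186 [12, 9, 19, 21, 17, 20, 25, 12, 19, 27, 20, 25, 27, 20, 152, 175, 185, 171, 29, 31, 29, 25, 23, 25, 32, 28, 26, 33, 42, 55, 58, 55, 58, 57, 65, 63]
200 [22, 20, 16, 15, 17, 21, 18, 21, 21, 19, 19, 31, 27, 30, 152, 177, 181, 173, 26, 34, 26, 29, 29, 28, 23, 23, 25, 30, 56, 53, 50, 55, 58, 51, 60, 58]
214 [13, 18, 13, 2
[... 2033 characters left out ...]
0, 51, 37, 25, 35, 64, 87, 76, 72, 72, 75, 75, 79, 89, 93, 98, 114, 119, 121, 122, 125, 130, 136, 139, 138, 143, 148, 147, 150, 156, 154, 156, 160, 159, 163, 165, 164, 167, 169, 171, 170, 172, 176, 174, 174]
245 [162, 154, 150, 140, 128, 115, 122, 177, 222, 231, 230, 231, 231, 228, 227, 220, 209, 195, 175, 143, 113, 87, 71, 53, 93, 179, 227, 230, 223, 181, 83, 23, 21, 20, 24, 23, 20, 25, 20, 24, 23, 27, 28, 36, 51, 55, 52, 56, 71, 71, 86, 96, 105, 113, 122]
250 [122, 130, 131, 114, 90, 55, 27, 21, 19, 23, 19, 23, 21, 22, 20, 28, 42, 57, 93, 127, 140, 156, 186, 209, 220, 224, 221, 195, 104, 34, 21, 17, 24, 17, 22, 18, 23, 22, 21, 19, 25, 25, 23, 23, 21, 23, 25, 23, 24, 24, 25, 20, 25, 27, 21]
```

```bash
python3 - <<'E'
from h import *
import pickle
q=pickle.load(open("w8.pkl","rb")); p=viewer.capture("wrist"); pickle.dump(p,open("w9.pkl","wb"))
Q=q["frame"].mean(2);Pp=p["frame"].mean(2)
print("old bar row200",Q[200,270:292].astype(int).tolist()); print("new bar row200",Pp[200,262:296].astype(int).tolist())
print("old col 300, rows 90-290"); print(Q[90:290:3,300].astype(int).tolist()); print("old col 281"); print(Q[90:290:3,281].astype(int).tolist())
print("new col 310 rows 140-300",Pp[140:300:3,310].astype(int).tolist()); print("new col 277",Pp[140:310:3,277].astype(int).tolist())
for r in range(250,312,4): print(r,Pp[r,240:322:3].astype(int).tolist())
o=bot.get_obs();print(o["tool_pos"],o["grip_width"],o["finger_force"])
E
```

```text
old bar row200 [22, 25, 22, 14, 46, 123, 149, 167, 176, 174, 175, 175, 177, 185, 188, 182, 159, 76, 8, 22, 28, 25]
new bar row200 [25, 27, 29, 29, 19, 51, 110, 133, 151, 158, 169, 175, 173, 173, 174, 176, 177, 178, 183, 183, 185, 186, 183, 168, 160, 140, 70, 14, 23, 32, 34, 28, 30, 31]
old col 300, rows 90-290
[25, 17, 26, 23, 19, 23, 19, 19, 24, 22, 28, 29, 30, 24, 138, 181, 170, 180, 138, 24, 25, 30, 30, 31, 27, 24, 27, 29, 26, 33, 20, 27, 27, 21, 28, 22, 26, 25, 22, 32, 27, 25, 19, 24, 21, 22, 21, 26, 21, 22, 29, 28, 20, 26, 15, 19, 78, 172, 183, 180, 76, 18, 17, 14, 19, 19, 17]
old col 281
[19, 21, 22, 20, 18, 25, 15, 28, 18, 15, 19, 22, 23, 23, 108, 179, 175, 179, 177, 177, 174, 177, 176, 175, 180, 181, 179, 177, 177, 180, 177, 177, 178, 178, 178, 178, 173, 173, 180, 175, 178, 178, 176, 180, 175, 176, 177, 177, 175, 178, 178, 179, 178, 177, 174, 175, 176, 179, 178, 181, 85, 18, 22, 15, 14, 18, 20]
new col 310 rows 140-300 [32, 27, 25, 23, 25, 144, 177, 179, 173, 176, 178, 147, 20, 33, 26, 35, 24, 24, 24, 25, 27, 26, 30, 34, 29, 24, 18, 18, 17, 26, 26, 18, 20, 21, 23, 14, 22, 23,
[... 1619 characters left out ...]
7, 14, 111, 19, 17, 17, 23, 19, 13, 14, 25, 9, 20, 22]
294 [24, 21, 22, 21, 19, 20, 10, 21, 23, 16, 14, 105, 21, 27, 2, 6, 108, 22, 21, 17, 24, 16, 16, 17, 20, 16, 16, 19]
298 [23, 17, 16, 19, 19, 24, 19, 25, 22, 20, 21, 69, 16, 27, 4, 9, 69, 12, 19, 23, 18, 21, 23, 21, 16, 16, 17, 20]
302 [21, 23, 21, 21, 20, 20, 20, 21, 18, 14, 33, 59, 10, 24, 6, 20, 53, 19, 14, 21, 12, 20, 18, 20, 14, 25, 20, 20]
306 [20, 19, 20, 24, 15, 18, 21, 12, 18, 11, 54, 79, 12, 28, 7, 12, 62, 42, 17, 17, 18, 19, 18, 16, 21, 21, 15, 20]
310 [18, 20, 21, 16, 20, 16, 24, 20, 19, 21, 61, 75, 15, 24, 0, 10, 74, 45, 18, 15, 20, 15, 16, 8, 16, 6, 19, 16]
[ 519.92573742 -107.29741697   90.46555164] 0.16662134683663454 0.0
```

```bash
python3 - <<'E'
from h import *
import pickle
q=pickle.load(open("w8.pkl","rb")); p=pickle.load(open("w9.pkl","rb"))
for (a,b) in (((281,138.5),(277.5,164)),((281,132),(277.5,154.5)),((281,145),(277.5,173.5))):
    o1,d1=ray(q,a);o2,d2=ray(p,b); A=np.stack([d1,-d2],1); s=np.linalg.lstsq(A,o2-o1,rcond=None)[0]; print(o1+d1*s[0],o2+d2*s[1])
for z in (95,108,113):
    print(z,onz(q,(281,138.5),z),onz(q,(281,264),z), onz(p,(277.5,164),z),"bar now",onz(p,(277.5,228),z))
print(np.array(p["T"])[:3,3],np.array(q["T"])[:3,3])
E
```

```text
[470.07396023 -93.81450955 106.88564678] [469.77799949 -94.51580095 106.87368566]
[465.19233509 -92.42196109 111.47367559] [464.89029718 -93.10159883 111.46220197]
[474.99370119 -95.22125678 103.5975609 ] [474.70632425 -95.93186856 103.58540627]
95 [471.36192756 -94.15534089  95.        ] [ 572.14117363 -123.13978496   95.        ] [471.85679752 -95.19058464  95.        ] bar now [ 504.16272886 -104.31387307   95.        ]
108 [469.95320529 -93.78255449 108.        ] [ 566.0686357  -121.42566978  108.        ] [469.58080882 -94.4517923  108.        ] bar now [ 499.52878794 -102.90918821  108.        ]
113 [469.41138904 -93.63917511 113.        ] [ 563.73304419 -120.76639471  113.        ] [468.70542854 -94.1676414  113.        ] bar now [ 497.74650297 -102.3689248   113.        ]
[440.67383526 -85.06850738 273.11094939] [440.9211944  -86.09989142 375.91380399]
```

The fingers shut fully at 0.2 mm although triangulation puts the bar at z≈107 between them, so the tips may have closed over it. I'll open, go 12 mm lower and try again.

```bash
python3 -m handwheel '0 0 0 0 0 0 -0.1;0 0 0 0 0 0 -0.1;0 0 0 0 0 0 -0.1;0 0 0 0 0 0 -0.1;0 0 0 0 0 0 -0.1;0 0 0 0 0 0 -0.1;0 0 0 0 0 0 -0.1'
python3 -m handwheel '0 0 0.06 0 0 0 -0.1;0 0 0.12 0 0 0 -0.1;0 0 0.12 0 0 0 -0.1'
python3 - <<'E'
from h import *
import pickle
p=viewer.capture("wrist"); pickle.dump(p,open("w10.pkl","wb")); P=p["frame"].mean(2)
for r in range(230,330,6): print(r,P[r,180:382:6].astype(int).tolist())
o=bot.get_obs()["tool_pos"]; print(o,[proj(p,o+[0,0,z]) for z in (0,19,30)])
E
```

```text
time: 19.8
tool_pos: [520.0, -107.3, 90.5]
tcp_rot: [3.141, -0.0, 2.869]
contact_force: [-1.1, -0.7, -0.3]
grip_width: 40.0
finger_force: 0.0
time: 20.05
tool_pos: [519.1, -107.0, 77.0]
tcp_rot: [3.141, -0.002, 2.869]
contact_force: [-0.1, -0.2, -0.1]
grip_width: 40.9
finger_force: 0.0
230 [18, 19, 15, 13, 12, 17, 21, 20, 21, 28, 27, 30, 23, 28, 31, 160, 174, 187, 123, 29, 27, 26, 22, 23, 17, 25, 20, 55, 54, 46, 54, 53, 55, 46]
236 [18, 13, 18, 18, 15, 20, 17, 15, 17, 21, 18, 24, 25, 28, 28, 160, 175, 185, 130, 27, 25, 19, 24, 20, 21, 20, 15, 61, 51, 51, 51, 53, 50, 54]
242 [17, 16, 14, 18, 16, 19, 19, 17, 15, 19, 25, 23, 29, 22, 26, 159, 178, 185, 130, 29, 32, 25, 20, 13, 20, 16, 18, 56, 52, 47, 52, 51, 54, 50]
248 [15, 16, 15, 24, 21, 17, 14, 23, 20, 18, 23, 27, 20, 28, 29, 156, 173, 186, 131, 27, 24, 22, 25, 22, 17, 18, 20, 53, 56, 52, 53, 55, 54, 54]
254 [21, 17, 19, 20, 17, 15, 20, 20, 28, 24, 23, 24, 21, 26, 26, 158, 176, 186, 130, 21, 21, 24, 21, 25, 16, 62, 15, 52, 54, 53, 55, 53, 54, 51]
260 [18, 15, 21, 22, 21, 8, 112, 99, 101, 19, 23, 23, 20, 21, 33, 157, 179, 186, 130, 25
[... 1133 characters left out ...]
00, 105, 20, 13, 22, 18, 17, 19, 17, 15, 151, 180, 192, 82, 16, 14, 14, 22, 17, 16, 9, 5, 6, 97, 101, 102, 38, 52, 3]
314 [21, 100, 33, 37, 37, 38, 40, 35, 34, 34, 37, 36, 39, 40, 36, 37, 34, 32, 37, 38, 34, 35, 35, 34, 32, 33, 33, 32, 31, 34, 37, 31, 45, 36]
320 [17, 111, 62, 65, 65, 64, 63, 58, 58, 65, 58, 62, 60, 62, 59, 61, 61, 62, 62, 66, 64, 64, 60, 58, 65, 61, 62, 65, 59, 59, 60, 62, 42, 132]
326 [11, 93, 86, 83, 87, 86, 84, 84, 81, 85, 89, 87, 81, 92, 83, 85, 85, 82, 84, 87, 86, 87, 84, 88, 89, 84, 85, 88, 85, 87, 89, 84, 66, 140]
[ 519.26888703 -107.04190558   77.49278165] [array([280.14808167, 253.43126651]), array([280.1474467 , 269.31263799]), array([280.14701728, 280.05284723])]
```

```bash
python3 -m handwheel '0 0 0 0 0 0 -1;0 0 0 0 0 0 -1;0 0 0 0 0 0 -1;0 0 0 0 0 0 -1;0 0 0 0 0 0 -1;0 0 0 0 0 0 -1;0 0 0 0 0 0 -1'
```

```text
time: 20.68
tool_pos: [520.0, -107.4, 78.6]
tcp_rot: [-3.142, 0.0, 2.869]
contact_force: [-0.7, -0.2, 0.1]
grip_width: 8.6
finger_force: 30.0
```

Gripped (30 N). Pull out along tool -y.

```bash
python3 -m handwheel '0 -0.05 0 0 0 0 -1;0 -0.1 0 0 0 0 -1;0 -0.15 0 0 0 0 -1;0 -0.2 0 0 0 0 -1;0 -0.25 0 0 0 0 -1;0 -0.25 0 0 0 0 -1'
python3 -m handwheel '0 -0.03 0 0 0 0 -1;0 -0.06 0 0 0 0 -1;0 -0.06 0 0 0 0 -1'|grep -vE 'tcp'
python3 -m handwheel '0 -0.03 0 0 0 0 -1;0 -0.06 0 0 0 0 -1;0 -0.06 0 0 0 0 -1'|grep -vE 'tcp'
```

```text
time: 21.18
tool_pos: [513.0, -132.8, 78.6]
tcp_rot: [-3.141, 0.0, 2.869]
contact_force: [-0.1, -0.7, 1.6]
grip_width: 8.6
finger_force: 30.0
time: 21.43
tool_pos: [511.6, -137.9, 78.6]
contact_force: [0.5, -1.4, 1.6]
grip_width: 9.1
finger_force: 30.0
time: 21.68
tool_pos: [510.0, -143.5, 78.6]
contact_force: [0.5, -0.4, 1.8]
grip_width: 9.1
finger_force: 30.0
```

```bash
python3 - <<'E'
from h import *
p=viewer.capture("wrist"); P=p["frame"].mean(2)
for r in (180,200,220,240,250,260,270,280,300): print(r,P[r,180:382:6].astype(int).tolist())
s=viewer.capture("top"); S=s["frame"]
m=col(s,(95,60,150),(115,255,255)); m[:, :262]=0;m[:,345:]=0;m[:170]=0;m[270:]=0
ys,xs=np.nonzero(m);print(len(xs),xs.min() if len(xs) else 0,np.median(xs),np.median(ys))
for r in range(185,262,6): print(r,S[r,270:350:4].max(1).tolist(), S[r,270:350:4,2].astype(int).tolist()==0)
E
```

```text
180 [23, 17, 20, 11, 19, 16, 18, 21, 24, 20, 23, 24, 28, 31, 35, 127, 189, 193, 191, 120, 120, 120, 123, 120, 120, 112, 116, 115, 120, 117, 113, 114, 117, 117]
200 [17, 9, 21, 18, 21, 18, 18, 18, 24, 25, 21, 23, 27, 28, 32, 123, 189, 192, 188, 28, 37, 32, 34, 39, 34, 31, 33, 29, 60, 59, 64, 63, 59, 63]
220 [19, 24, 16, 19, 22, 16, 18, 25, 22, 20, 21, 27, 31, 31, 31, 120, 189, 194, 189, 32, 29, 30, 32, 23, 23, 24, 27, 23, 56, 57, 57, 58, 60, 63]
240 [16, 19, 19, 18, 14, 20, 22, 22, 21, 21, 21, 19, 30, 29, 31, 107, 189, 195, 193, 24, 28, 30, 30, 20, 23, 23, 23, 47, 58, 54, 56, 53, 60, 57]
250 [24, 20, 17, 16, 22, 17, 19, 20, 16, 23, 26, 32, 22, 31, 30, 105, 189, 197, 187, 29, 26, 25, 28, 16, 21, 20, 24, 60, 54, 54, 59, 58, 55, 57]
260 [19, 19, 24, 15, 18, 23, 21, 17, 22, 27, 23, 14, 115, 108, 115, 98, 191, 193, 189, 21, 111, 111, 55, 18, 14, 22, 18, 60, 57, 53, 54, 58, 58, 58]
270 [17, 15, 15, 16, 17, 21, 24, 19, 19, 106, 102, 106, 109, 108, 110, 32, 192, 197, 195, 23, 105, 112, 107, 113, 105, 21, 21, 54, 57, 58, 51, 55, 58, 57]
280 [20, 23, 21, 21, 19, 23, 24, 19, 22, 14, 17, 21, 21, 
[... 906 characters left out ...]
 232, 248, 74, 80, 76, 146, 65, 94, 199, 198, 197, 101, 210, 208, 214, 217] False
227 [254, 254, 252, 245, 201, 85, 78, 79, 79, 171, 50, 55, 53, 56, 93, 189, 196, 201, 204, 206] False
233 [254, 255, 246, 236, 255, 147, 73, 77, 103, 97, 150, 177, 166, 57, 86, 169, 175, 185, 189, 197] False
239 [254, 254, 246, 202, 254, 254, 254, 254, 247, 158, 169, 176, 153, 67, 73, 116, 139, 155, 165, 173] False
245 [254, 255, 254, 254, 254, 254, 254, 255, 140, 159, 177, 165, 117, 23, 49, 139, 97, 145, 111, 128] False
251 [255, 50, 23, 24, 105, 249, 255, 255, 78, 116, 171, 142, 222, 202, 202, 147, 26, 24, 25, 25] False
257 [86, 24, 25, 28, 22, 24, 25, 55, 64, 56, 57, 46, 26, 21, 51, 22, 26, 29, 20, 24] False
```

The bar stays in the grip, so the drawer is moving. Continue to the stop in small steps.

```bash
python3 -m handwheel '0 -0.03 0 0 0 0 -1;0 -0.05 0 0 0 0 -1;0 -0.05 0 0 0 0 -1'|grep -E 'tool|cont'
python3 -m handwheel '0 -0.03 0 0 0 0 -1;0 -0.03 0 0 0 0 -1;0 -0.03 0 0 0 0 -1'|grep -E 'tool|cont|grip'
python3 -m handwheel '0 -0.03 0 0 0 0 -1;0 -0.03 0 0 0 0 -1;0 -0.03 0 0 0 0 -1'|grep -E 'tool|cont|grip'
```

```text
tool_pos: [508.8, -148.2, 78.6]
contact_force: [0.7, -0.3, 1.6]
tool_pos: [507.9, -151.1, 78.6]
contact_force: [1.1, -1.6, 2.8]
grip_width: 9.0
tool_pos: [507.3, -153.2, 78.6]
contact_force: [3.2, 2.3, 3.9]
grip_width: 9.3
```

```bash
python3 -m handwheel '0 -0.02 0 0 0 0 -1;0 -0.02 0 0 0 0 -1;0 -0.02 0 0 0 0 -1'|grep -E 'tool|cont|grip'
python3 -m handwheel '0 -0.02 0 0 0 0 -1;0 -0.02 0 0 0 0 -1;0 -0.02 0 0 0 0 -1'|grep -E 'tool|cont|grip'
```

```text
tool_pos: [507.3, -153.3, 78.5]
contact_force: [7.4, 9.9, 3.3]
grip_width: 8.8
tool_pos: [507.3, -153.3, 78.5]
contact_force: [10.5, 18.8, 3.2]
grip_width: 8.8
```

At the stop (position held, force rising). Relax, release, rise.

```bash
python3 -m handwheel '0 0.03 0 0 0 0 -1;0 0.03 0 0 0 0 -1;0 0.03 0 0 0 0 -1'|grep -E 'tool|cont|grip'
python3 -m handwheel '0 0 0 0 0 0 -0.1;0 0 0 0 0 0 -0.1;0 0 0 0 0 0 -0.1;0 0 0 0 0 0 -0.1;0 0 0 0 0 0 -0.1'|grep -E 'tool|cont|grip'
python3 -m handwheel '0 0 -0.2 0 0 0 -0.1;0 0 -0.5 0 0 0 -0.1;0 0 -0.8 0 0 0 -0.1;0 0 -1 0 0 0 -0.1;0 0 -1 0 0 0 -0.1'
python3 -m handwheel '0 -1 -0.6 0 0 0 -0.1;0 -1 -0.6 0 0 0 -0.1;0 -1 -0.6 0 0 0 -0.1;0 -1 -0.6 0 0 0 -0.1'|grep tool
python3 -m handwheel '0 -1 0 0 0 0 -0.1;0 -1 0 0 0 0 -0.1;0 -1 0 0 0 0 -0.1;0 -1 0 0 0 0 -0.1'|grep tool
python3 - <<'E'
from h import *
s=viewer.capture("top"); S=s["frame"]
hsv=cv2.cvtColor(S,cv2.COLOR_RGB2HSV); m=((hsv[:,:,2]>120)&(hsv[:,:,1]<60)).astype(np.uint8)
for r in (215,225,235): print(r,S[r,285:365:2].max(1).tolist())
b=col(s,(95,60,150),(115,255,255)); b[:, :262]=0;b[:,345:]=0;b[:170]=0;b[270:]=0
ys,xs=np.nonzero(b);print(len(xs),np.median(xs),np.median(ys))
a,bb=onz(s,(295,220),112),onz(s,(285,218),112); c=onz(s,(np.median(xs),np.median(ys)),112); print("front travel",np.linalg.norm(c-bb),np.linalg.norm(a-bb))
for t in("pin","solvent_bottle","beaker","spare_filter","vial_rack","septa_jar","wrench","screwdriver"): print(t,[np.round(d["centre"]).tolist() for d in viewer.recognise(t,s)[:1]])
E
```

```text
tool_pos: [507.3, -153.3, 78.5]
contact_force: [4.9, 7.2, 4.0]
grip_width: 9.2
tool_pos: [506.3, -154.7, 78.2]
contact_force: [0.3, 0.1, -0.5]
grip_width: 37.3
time: 24.12
tool_pos: [508.8, -155.7, 183.0]
tcp_rot: [-3.14, 0.008, 2.869]
contact_force: [-0.0, 0.3, 0.3]
grip_width: 41.5
finger_force: 0.0
tool_pos: [479.5, -256.3, 241.1]
tool_pos: [451.3, -350.1, 236.7]
215 [236, 236, 236, 234, 198, 227, 253, 252, 252, 252, 252, 252, 252, 252, 248, 155, 252, 253, 219, 18, 26, 21, 22, 19, 19, 23, 22, 34, 188, 216, 131, 20, 24, 24, 18, 24, 19, 23, 27, 22]
225 [236, 237, 225, 181, 250, 252, 252, 252, 252, 252, 252, 252, 254, 198, 219, 253, 253, 108, 20, 23, 21, 23, 20, 21, 21, 17, 97, 217, 200, 55, 22, 22, 26, 25, 25, 20, 21, 21, 28, 21]
235 [233, 204, 208, 254, 253, 253, 252, 253, 253, 252, 253, 251, 146, 250, 253, 237, 31, 23, 18, 26, 22, 23, 22, 21, 26, 155, 219, 170, 19, 20, 21, 24, 28, 23, 25, 19, 22, 18, 25, 23]
606 313.0 220.0
front travel 60.77620644922468 22.09590094782479
pin [[112.0, 232.0]]
solvent_bottle [[126.0, 161.0]]
beaker [[395.0, 140.0]]
spare_filter [[240.0, 123.0]]
vial_rack []
septa_jar [[433.0, 174.0]]
wrench [[215.0, 292.0]]
screwdriver [[337.0, 296.0]]
```

```bash
python3 -c "
from plant import bot
print(bot.close_job())"
```

```text
the job is handed in; nothing more can be done
None
```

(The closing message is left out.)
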